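# Seat a cover plate in a cam-lever vice and clamp it

## Robot

A 6-joint arm with a two-finger parallel gripper is mounted at the origin on a cart in front of the work surface, level with it; the furniture and walls round the work are solid. World frame = base frame: x ahead of the robot, y to its left, z up, the work surface at z = 0. Lengths are in m, angles in rad, forces in N, time in s.
With the tool pointing down it reaches from about 0.35 to 0.775 m from the base axis. Payload 7.3 kg.
Tool frame: the origin (TCP) lies midway between the tips of the shut fingers; the grasp point (between the pads) lies 19 mm behind it; z points along the fingers, y is the line along which they close (so a half turn about z gives the same grasp; the last joint's range is limited). The gripper opens to 92 mm and grips with 3 to 60 N. Pads are 19 mm wide; open, the fingers measure 130 mm over their backs; the gripper's body (75 mm by 190 mm) begins 47 mm behind the grasp point.
Start: joints at [1.06, 0.342, 1.524, -0, 1.275, -0.146], TCP at [0.187, 0.49, 0.227] pointing down, gripper open.
Joint ranges: [-2.53, 2.53], [-0.77, 2.02], [0.04, 2.7], [-1, 4.14], [0.28, 2.66], [-3.11, 3.11]. Speed limits (rad/s): [2.57, 2.57, 3.14, 3.14, 3.14, 3.14].

## Interface

Orientations are given as a 3x3 rotation matrix whose columns are the frame's x, y, z axes.
In Python, from station import env gives the robot as it stands.
- The arm moves only by the tool apply_moves, never from a script. Its argument "rows" is a list of rows, each an object with "slide": the shift along the tool's x, y, z in mm, a list of three; "angular": the turn, a rotation vector about the tool's x, y, z in degrees, a list of three; "grip": the finger opening in mm, from 0 to 91.8. A call has 1 to 5 rows; each row shifts and turns the commanded pose from where the row before left it, along the tool's axes as they then stand; what a row does not reach is not made up. A row lasts 1/10 s, in which the tool goes at most 50 mm and 8.59 degrees, less where a joint would pass 70% of its speed; a pose out of reach is approached as far as the arm can. A call is refused whole if a number of a shift passes 50 or a number of a turn 8.59, either way. A call with a gripper value outside its range is refused whole. The fingers move at their own pace and stop on an object; "newtons" is the grip in N (left out, the last holds). Time passes only in rows, so rows that do not move let the fingers close. It gives the time, the measured TCP pose, the force, the opening and the grip force at its end, in the units of the state.
- env.observe(): the state, without advancing time (a new reading comes with each control period).
- env.read_camera(name): name is "scene" or "top" or "wrist"; returns the picture (420x560x3 uint8, red, green, blue); there is no depth.
- env.camera_info(name): a dict with "mtx" (3x3 intrinsics, pixels), "eye" and "attitude" of the camera in the world. Camera axes: x right, y down, z forward; pixel columns grow to the right and rows downward; lengths in m; the calibration is good to about 2 mm. A picture is of the moment at which its call begins: read the wrist's pose just before it. camera_info takes no time and is no camera call; for the wrist camera it gives the pose at the moment of the call.
- env.hand_in(): hands the job in; it is judged then, once.
Trained networks look in the newest picture that a camera, given by its name, has taken for a name from the list of things; names that differ only in an ending like _2 or _b are one class to them, and where a whole thing is asked for, a point or a joint stands for the part that bears it (a point fixed in the world has none). Each returns a list of dicts, best first, with "p" (0 to 1); they miss things now and then, are a little off and sometimes report something else, mostly with a low value. They report only what shows in the picture. A call takes as long as a camera call.
- env.recognise(camera, label): "xyz" ([x, y, z] in m, in world coordinates, good to about 4 mm: the middle of the surface that is visible of it).
- env.cut_out(camera, label): "region" (420x560 bool, what is visible of it).
- env.tip_of(camera, label): "xyz" ([x, y, z] in m, in world coordinates, good to about 4 mm: a listed point, or the origin of a listed thing).
The state is a dict: "t": time; "q": joint angles; "joint_velocities": joint speeds; "joint_torque": joint torques, N m; "eef_pos": TCP position; "tcp_rot": TCP orientation; "wrist_force": force on the tool from outside, world axes, zero at the start; "torque": the same for the moment, N m; "gripper_width": finger opening in m; "finger_force": force on a finger pad.
Only numpy, scipy, OpenCV 4.12 (cv2) and the standard library are available. Lean on these libraries where they do the work, as an engineer would, in place of code of your own. Each camera call takes 0.05 s, during which the arm holds its last target. There are 200 camera calls.

## Task

Clamp the black cover plate that lies in the cam-lever vice, ready for deburring. With a fingertip push the plate along the bed until its far edge is fully up against the work stop, and only then push the vice's lever round clockwise, as seen from above, to its stop pin so that the sliding jaw grips the plate with its edge still against the work stop. Only push: do not lift or carry anything, and leave the other things on the bench where they are.

Things in the scene. Friction and masses are not known exactly. Their poses are not given: they have to be found in the camera images.
- vice: low grey bench vice bolted to the bench, foot 105 x 176 x 12 mm. Origin: on the bench under the place of the plate's centre when home. x runs along the slot from its open end (robot side) to the work stop, z up. Steel bed 26 mm above the bench, x -58 to 37, y -46 to 42 mm. Fixed jaw at y +26 mm and beyond (x -15 to 25, top z 40 mm). Cam and lever lie at -y, behind the sliding jaw
- jaw: sliding jaw facing the fixed jaw from the -y side: steel-faced, 38 mm long, 19 mm thick, top 40 mm above the bench (x -14 to 24 mm of the vice). Origin: foot of its gripping face. The cam drives it up to 7 mm towards the fixed jaw; fully open the slot is 57.6 mm wide; its rubber-backed face plate gives by 1.5 mm as it clamps; it meets the plate at a lever value near 1.26 rad
- stop_face (a point): middle of the work stop's face: a steel block 40 mm wide (y), rising to 42 mm above the bench across the far end of the slot. The face looks to -x of the vice; this point is at x +31 mm, 30 mm above the bench
- cover: black moulded cover plate, 62 x 52 x 8 mm, about 30 g, lying loose and flat on the bed between the jaws, 12 to 26 mm short of the work stop. Origin: centre of its underside. Its +x end (chamfered corners, 20 mm of straight edge between them, 31 mm from the origin) faces the open end of the slot, its square -x end the stop. Home, its origin is at x 0 of the vice
- lever_pivot (a point): vertical axis of the cam lever, at x +5 mm, y -68 mm of the vice; the point is at the mid-height of the lever's arm, 49 mm above the bench. The cam disc round it reaches out to 25 mm and up to 38 mm above the bench
- lever_knob (a point): centre of the black ball knob, 24 mm across, at the lever's end, 77 mm from the pivot, 50 mm above the bench. The straight steel arm between hub and knob is 10 mm wide and lies 44 to 54 mm above the bench; its sides are free to push from 11 to 65 mm from the pivot
- lever (a joint): turn of the lever in rad, growing clockwise seen from above: at 0 the arm points to the vice's -y (open), at 1.57 to its -x (closed); 1.60 is the stop pin. Starts between 0.1 and 0.5. Turns stiffly (2 to 5 N at the arm), stays where it is left and stays clamped by itself. The pin stands on the vice 36 mm from the pivot, 52 mm tall
- cover_spare: a second black cover plate of the same shape, lying flat on the bench left of the vice; not part of the job
- bolt: a steel hexagon bolt standing on its head on the bench just left of the vice, 16 mm across, 36 mm tall
- bushing: a black flanged plastic bushing standing on the bench just left of the vice, 21 mm across, 14 mm tall
- tin: a round tin of paste, 66 mm across, 38 mm tall, on the bench left of the vice
- cutters: side cutters, 166 x 77 x 18 mm, lying on the bench right of the vice
- bottle: a small dropper bottle, 32 mm across, 96 mm tall, standing at the right
- spanner: a steel combination spanner, 173 x 28 x 6 mm, lying flat on the bench at the left

How it is judged:
By the outcome, as a careful person would: the job done as asked, in the order asked, and still so for the second after the job is handed in, with the robot touching nothing.
It also fails if it takes over 45 s, if anything falls off the work surface, if the arm or the gripper's body presses on something with over 40 N, if the wrist force passes 120 N, or if a joint passes its speed limit or range.

## Working session

There is one attempt and no reset: what is moved stays moved. The work goes in short steps, Python scripts to look and compute and a tool call to move; the robot and the scene stay as the last step left them, time stands still between calls to the robot, and variables do not carry over. Pictures are saved under pics/ and viewed, at most 10 in all, crops included, and the job is handed in when it is done.

Besides the shell and the picture viewer there is one more tool, called by a JSON object that holds its "name" and its "arguments". apply_moves: Moves the arm, as the interface text tells. Its arguments: {"type":"object","properties":{"rows":{"type":"array","items":{"type":"object","properties":{"slide":{"type":"array","items":{"type":"number"}},"angular":{"type":"array","items":{"type":"number"}},"grip":{"type":"number"}}}},"newtons":{"type":"number"}},"required":["rows"]}

```bash
mkdir -p pics; ls; cat > h.py <<'E'
import numpy as np, cv2
from station import env
def snap(c,n):
    im=env.read_camera(c); cv2.imwrite(f'pics/{n}.png',cv2.cvtColor(im,cv2.COLOR_RGB2BGR)); return im
def proj(c,P):
    i=env.camera_info(c); p=(np.atleast_2d(P)-i['eye'])@np.array(i['attitude']); u=p@np.array(i['mtx']).T; return u[:,:2]/u[:,2:]
def ray(c,uv,z):
    i=env.camera_info(c); d=np.array(i['attitude'])@np.linalg.inv(i['mtx'])@np.array([*uv,1.]); e=np.array(i['eye']); return e+d*(z-e[2])/d[2]
E
python3 - <<'E'
from h import *
for c in ('top','scene'):
    snap(c,c+'0'); print(c,env.camera_info(c)['eye'])
    for l in ['stop_face','lever_pivot','lever_knob','cover','vice','jaw']:
        print(l,[(np.round(d['xyz'],4),round(d['p'],2)) for d in env.tip_of(c,l)[:2]])
s=env.observe();print(s['t'],s['eef_pos'],s['tcp_rot'],s['gripper_width'])
E
```

```text
pics
top [ 0.27948096 -0.21429723  1.46041589]
stop_face [(array([ 0.4892, -0.1655,  0.0288]), 0.56), (array([ 0.456 ,  0.086 , -0.0035]), 0.46)]
lever_pivot [(array([ 0.4467, -0.2264,  0.0521]), 0.64)]
lever_knob [(array([ 0.399 , -0.2876,  0.0538]), 0.6), (array([ 0.4485, -0.2307,  0.048 ]), 0.47)]
cover [(array([ 0.438 , -0.1557,  0.0275]), 0.7)]
vice [(array([ 4.519e-01, -1.572e-01,  1.000e-04]), 0.87)]
jaw [(array([ 0.4551, -0.1882,  0.0275]), 0.47)]
scene [-0.50242426 -1.39496641  0.84137139]
stop_face [(array([ 0.4857, -0.1689,  0.0311]), 0.56)]
lever_pivot [(array([ 0.444 , -0.2265,  0.0477]), 0.72)]
lever_knob [(array([ 0.4096, -0.2915,  0.0463]), 0.71)]
cover [(array([ 0.4398, -0.1562,  0.0254]), 0.43)]
vice [(array([ 0.4576, -0.1584, -0.0039]), 0.96), (array([ 0.4793, -0.0801,  0.0018]), 0.26)]
jaw [(array([ 0.4548, -0.189 ,  0.0243]), 0.38)]
0.7 [0.18728561 0.49049319 0.22675878] [[-9.34192374e-01  3.56769684e-01  3.13983737e-05]
 [ 3.56769685e-01  9.34192366e-01  1.22738741e-04]
 [ 1.44573410e-05  1.25863584e-04 -9.99999992e-01]] 0.09186907395978762
```

```bash
python3 - <<'E'
import cv2
im=cv2.imread('pics/top0.png'); s=cv2.imread('pics/scene0.png')
from h import proj
c=proj('top',[.45,-.18,.03])[0]; print(c)
x,y=int(c[0]),int(c[1]); x0=max(0,x-70);y0=max(0,y-60)
a=cv2.resize(im[y0:y0+120,x0:x0+140],None,fx=5,fy=5,interpolation=cv2.INTER_CUBIC);print(x0,y0)
cv2.imwrite('pics/topc.png',a)
E
```

```text
[271.2344839  206.05384143]
201 146
```

View pics/top0.png

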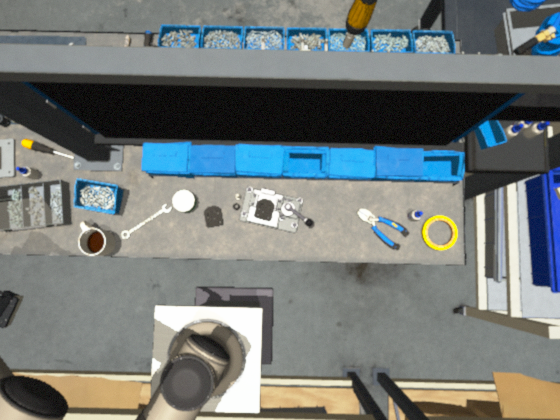

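View pics/topc.png

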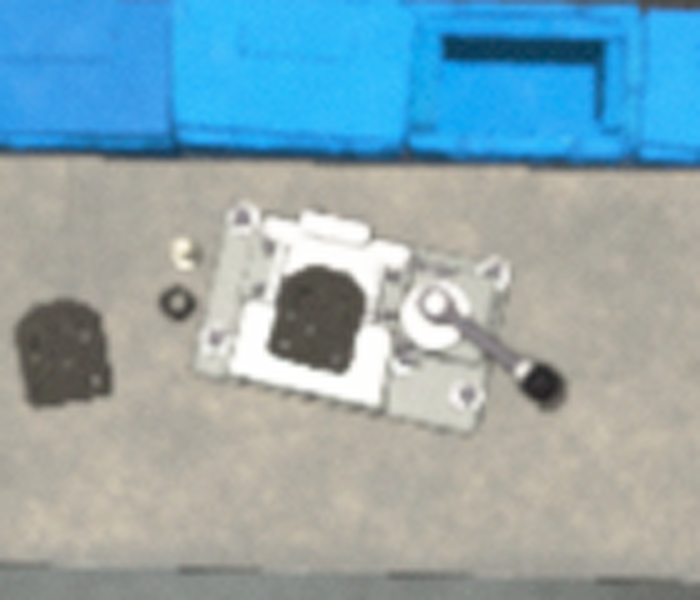

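{"name": "apply_moves", "arguments": {"rows": [{"slide": [0,0,0],"angular": [0,0,-8.59],"grip": 0},{"slide": [-42,-25,0],"angular": [0,0,0],"grip": 0},{"slide": [-42,-25,0],"angular": [0,0,0],"grip": 0},{"slide": [-42,-25,0],"angular": [0,0,0],"grip": 0},{"slide": [-42,-25,0],"angular": [0,0,0],"grip": 0}]}}

```text
t: 1.2
eef_pos: [0.3311, 0.3557, 0.2269]
tcp_rot: [[-0.977, 0.213, 0.0], [0.213, 0.977, 0.0], [-0.0, 0.0, -1.0]]
wrist_force: [0.0, 1.0, -0.1]
gripper_width: 0.0563
finger_force: 0.0
```

{"name": "apply_moves", "arguments": {"rows": [{"slide": [-42,-25,0],"angular": [0,0,0],"grip": 0},{"slide": [-42,-25,0],"angular": [0,0,0],"grip": 0},{"slide": [-9,-47,0],"angular": [0,0,0],"grip": 0},{"slide": [-9,-47,0],"angular": [0,0,0],"grip": 0},{"slide": [-9,-47,0],"angular": [0,0,0],"grip": 0}]}}

```text
t: 1.7
eef_pos: [0.3977, 0.1449, 0.2266]
tcp_rot: [[-0.977, 0.213, 0.0], [0.213, 0.977, -0.0], [-0.0, 0.0, -1.0]]
wrist_force: [1.0, -0.9, 0.3]
gripper_width: 0.0166
finger_force: 0.0
```

{"name": "apply_moves", "arguments": {"rows": [{"slide": [-9,-47,0],"angular": [0,0,0],"grip": 0},{"slide": [-9,-47,0],"angular": [0,0,0],"grip": 0},{"slide": [-9,-47,0],"angular": [0,0,0],"grip": 0},{"slide": [-9,-47,0],"angular": [0,0,0],"grip": 0},{"slide": [-9,-47,10],"angular": [0,0,0],"grip": 0}]}}

```text
t: 2.2
eef_pos: [0.392, -0.0947, 0.2178]
tcp_rot: [[-0.977, 0.213, 0.003], [0.213, 0.977, -0.001], [-0.004, -0.001, -1.0]]
wrist_force: [2.1, 0.3, -0.1]
gripper_width: 0.0004
finger_force: 0.0
```

{"name": "apply_moves", "arguments": {"rows": [{"slide": [-5,-42,10],"angular": [0,0,0],"grip": 0},{"slide": [0,0,40],"angular": [0,0,0],"grip": 0},{"slide": [0,0,0],"angular": [0,0,0],"grip": 0}]}}

```text
t: 2.5
eef_pos: [0.3849, -0.1343, 0.1636]
tcp_rot: [[-0.976, 0.216, -0.007], [0.216, 0.976, 0.004], [0.008, 0.003, -1.0]]
wrist_force: [0.3, -0.4, 1.2]
gripper_width: 0.0005
finger_force: 0.0
```

```bash
python3 - <<'E'
from h import *
print(env.observe()['eef_pos'])
for k in range(1):
    snap('wrist','w1')
    for l in ['stop_face','lever_pivot','lever_knob','cover','vice','jaw']:
        print(l,[(np.round(d['xyz'],4),round(d['p'],2)) for d in env.tip_of('wrist',l)[:2]])
E
```

```text
[ 0.38487157 -0.13434693  0.16355002]
stop_face []
lever_pivot []
lever_knob [(array([ 0.4073, -0.2907,  0.0475]), 0.62)]
cover [(array([ 0.4409, -0.1599,  0.0296]), 0.57)]
vice [(array([4.575e-01, 8.060e-02, 4.000e-04]), 0.5)]
jaw [(array([ 0.4544, -0.1899,  0.0286]), 0.45)]
```

View pics/w1.png

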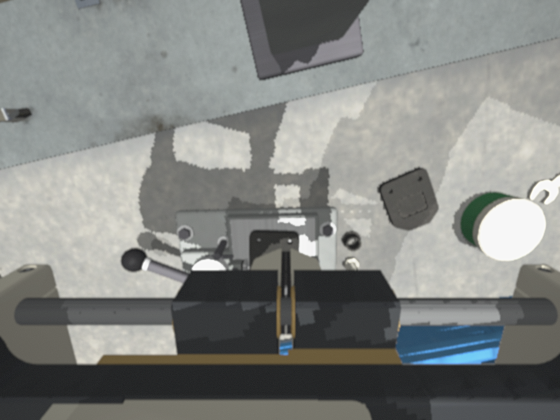

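```bash
python3 - <<'E'
from h import *
def lines(c,V,yaw,cov,cy):
    R=np.array([[np.cos(yaw),-np.sin(yaw)],[np.sin(yaw),np.cos(yaw)]])
    w=lambda P,z:np.c_[np.array(P)@R.T+V,np.full(len(P),z)]
    foot=w([[-58,42],[-58,-46],[37,-46],[37,42]],0) # placeholder bed
    x,y=cov
    sq=np.array([[-31,26],[-31,-26],[31,-26],[31,26]])/1000+[x,y]
    return [proj(c,w(np.array([[-58,42],[-58,-46],[37,-46],[37,42]])/1000,.026)),proj(c,w(sq,.034)),proj(c,w(np.array([[31,20],[31,-20]])/1000,.042))]
V=np.array([.4545,-.158]);yaw=np.radians(-12.2)
for c,n,b,s in (('wrist','w1',(165,195,200,90),4),('top','top0',(225,180,90,60),4)):
    im=cv2.imread(f'pics/{n}.png');x,y,w,h=b;a=cv2.resize(im[y:y+h,x:x+w],None,fx=s,fy=s,interpolation=cv2.INTER_CUBIC)
    if n=='top0': a0=a.copy()
    for L in lines(c,V,yaw,(-.016,0),0):
        cv2.polylines(a,[np.int32((L+.5-[x,y])*s)],len(L)==4,(0,0,255),1)
    if n=='w1':A=a
    else: B=np.hstack([a,a0])
W=800
A=cv2.copyMakeBorder(A,0,0,0,max(0,W-A.shape[1]),0)
B=cv2.copyMakeBorder(B,0,0,0,W-B.shape[1],0)if B.shape[1]<W else B
out=np.vstack([A[:,:800],B[:,:800]]);print(out.shape);cv2.imwrite('pics/c2.png',out[:600])
E
```

```text
(600, 800, 3)
```

View pics/c2.png

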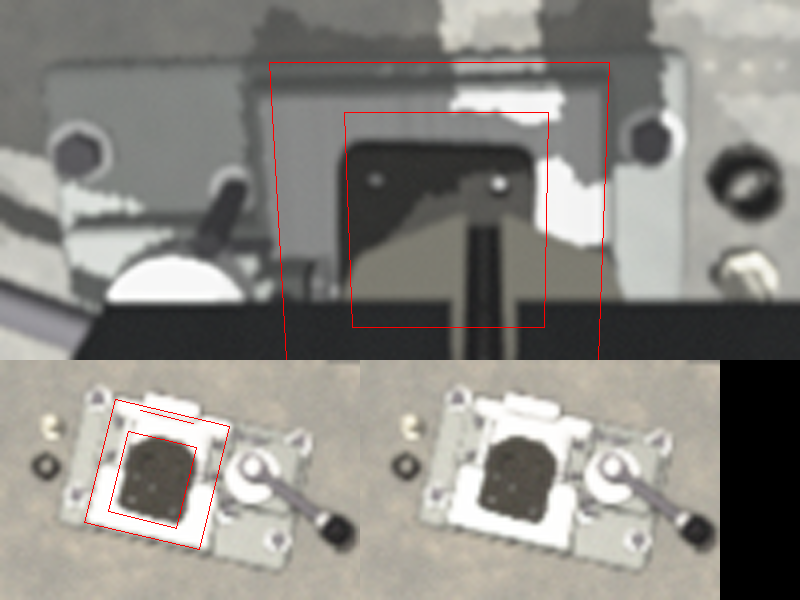

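```bash
cat >> h.py <<'E'
V=np.array([.4565,-.158]);YAW=np.radians(-12.3)
def st():
    s=env.observe();p=np.array(s['eef_pos']);R=np.array([[np.cos(YAW),-np.sin(YAW)],[np.sin(YAW),np.cos(YAW)]])
    v=(p[:2]-V)@R; y=np.array(s['tcp_rot'])[:,1]; f=np.array(s['wrist_force']);
    print(round(s['t'],2),'vice mm',np.round(v*1e3,1),'z',round(p[2]*1e3,1),'yaw-y in vice',round(np.degrees(np.arctan2(y[1],y[0])-YAW),1),'F vice',np.round(f[:2]@R,1),round(f[2],1),'q6',round(s['q'][5],2))
E
python3 -c "
from h import *
st()"
```

```text
2.85 vice mm [-71.6   8.7] z 168.0 yaw-y in vice 90.1 F vice [0.2 0. ] 0.2 q6 -1.88
```

{"name": "apply_moves", "arguments": {"rows": [{"slide": [0,-11,40],"angular": [0,0,0],"grip": 0},{"slide": [0,0,40],"angular": [0,0,0],"grip": 0},{"slide": [0,0,35],"angular": [0,0,0],"grip": 0},{"slide": [0,0,23],"angular": [0,0,0],"grip": 0},{"slide": [0,0,0],"angular": [0,0,0],"grip": 0}]}}

```text
t: 3.35
eef_pos: [0.3842, -0.1442, 0.0271]
tcp_rot: [[-0.977, 0.212, -0.004], [0.212, 0.977, 0.002], [0.004, 0.002, -1.0]]
wrist_force: [-0.2, -0.1, -0.2]
gripper_width: 0.0001
finger_force: 0.0
```

```bash
python3 - <<'E'
from h import *
st(); snap('wrist','w2'); snap('scene','s2'); st()
E
```

```text
3.35 vice mm [-73.6  -2. ] z 27.1 yaw-y in vice 90.0 F vice [-0.2 -0.2] -0.2 q6 -1.9
3.45 vice mm [-71.7  -2.7] z 29.4 yaw-y in vice 90.0 F vice [-0.  -0.1] -0.3 q6 -1.9
```

View pics/w2.png

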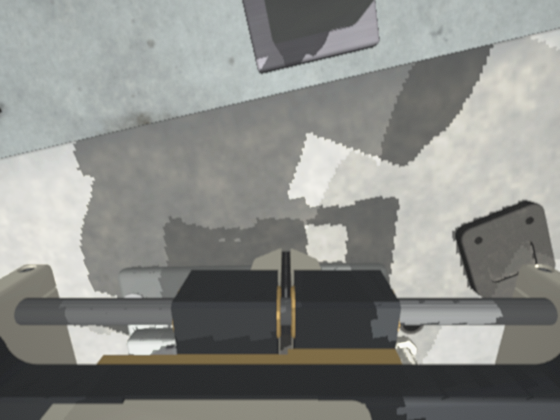

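{"name": "apply_moves", "arguments": {"rows": [{"slide": [-6,0,0],"angular": [0,0,0],"grip": 0},{"slide": [-6,0,0],"angular": [0,0,0],"grip": 0},{"slide": [-5,0,0],"angular": [0,0,0],"grip": 0},{"slide": [-4,0,0],"angular": [0,0,0],"grip": 0},{"slide": [-3,0,0],"angular": [0,0,0],"grip": 0}]}}

```text
t: 3.95
eef_pos: [0.4093, -0.1506, 0.029]
tcp_rot: [[-0.977, 0.213, 0.001], [0.213, 0.977, -0.0], [-0.001, -0.0, -1.0]]
wrist_force: [-0.2, -0.5, 0.1]
gripper_width: 0.0006
finger_force: 0.1
```

{"name": "apply_moves", "arguments": {"rows": [{"slide": [-1,0,0],"angular": [0,0,0],"grip": 0},{"slide": [-1,0,0],"angular": [0,0,0],"grip": 0},{"slide": [-1,0,0],"angular": [0,0,0],"grip": 0}]}}

```text
t: 4.25
eef_pos: [0.4115, -0.151, 0.0286]
tcp_rot: [[-0.977, 0.213, -0.0], [0.213, 0.977, 0.0], [0.0, 0.0, -1.0]]
wrist_force: [-0.3, -0.3, 0.3]
gripper_width: 0.0005
finger_force: 0.1
```

```bash
python3 - <<'E'
from h import *
st()
E
```

```text
4.25 vice mm [-45.5  -2.7] z 28.6 yaw-y in vice 90.0 F vice [-0.2 -0.3] 0.3 q6 -1.88
```

{"name": "apply_moves", "arguments": {"rows": [{"slide": [-1,0,0],"angular": [0,0,0],"grip": 0},{"slide": [-1,0,0],"angular": [0,0,0],"grip": 0},{"slide": [-1,0,0],"angular": [0,0,0],"grip": 0}]}}

```text
t: 4.55
eef_pos: [0.4146, -0.1517, 0.0287]
tcp_rot: [[-0.977, 0.213, -0.0], [0.213, 0.977, 0.0], [0.0, 0.0, -1.0]]
wrist_force: [0.2, 0.4, -0.5]
gripper_width: 0.0003
finger_force: 0.1
```

{"name": "apply_moves", "arguments": {"rows": [{"slide": [-1,0,0],"angular": [0,0,0],"grip": 0},{"slide": [-0.5,0,0],"angular": [0,0,0],"grip": 0}]}}

```text
t: 4.75
eef_pos: [0.4153, -0.1518, 0.0286]
tcp_rot: [[-0.977, 0.213, -0.002], [0.213, 0.977, 0.001], [0.002, 0.0, -1.0]]
wrist_force: [-5.6, -1.1, 3.1]
gripper_width: 0.0003
finger_force: 2.2
```

{"name": "apply_moves", "arguments": {"rows": [{"slide": [-0.5,0,0],"angular": [0,0,0],"grip": 0},{"slide": [-0.5,0,0],"angular": [0,0,0],"grip": 0}]}}

```text
t: 4.95
eef_pos: [0.4154, -0.1517, 0.0285]
tcp_rot: [[-0.977, 0.213, -0.003], [0.213, 0.977, 0.001], [0.004, 0.001, -1.0]]
wrist_force: [-7.5, -1.0, 4.9]
gripper_width: 0.0003
finger_force: 3.8
```

{"name": "apply_moves", "arguments": {"rows": [{"slide": [3,0,0],"angular": [0,0,0],"grip": 0},{"slide": [7,0,0],"angular": [0,0,0],"grip": 0},{"slide": [10,0,0],"angular": [0,0,0],"grip": 0},{"slide": [0,0,-35],"angular": [0,0,0],"grip": 0},{"slide": [0,0,-35],"angular": [0,0,0],"grip": 0}]}}

```text
t: 5.45
eef_pos: [0.396, -0.1473, 0.0988]
tcp_rot: [[-0.977, 0.213, -0.003], [0.213, 0.977, 0.002], [0.003, 0.001, -1.0]]
wrist_force: [0.4, -0.6, 0.6]
gripper_width: 0.0005
finger_force: 0.0
```

{"name": "apply_moves", "arguments": {"rows": [{"slide": [0,-45,0],"angular": [0,0,0],"grip": 0},{"slide": [-20,-40,0],"angular": [0,0,0],"grip": 0},{"slide": [-40,-27,0],"angular": [0,0,0],"grip": 0},{"slide": [-10,0,0],"angular": [0,0,8.5],"grip": 0},{"slide": [0,0,0],"angular": [0,0,8.5],"grip": 0}]}}

```text
t: 5.95
eef_pos: [0.4427, -0.2736, 0.0984]
tcp_rot: [[-0.868, 0.496, 0.001], [0.496, 0.868, -0.0], [-0.001, 0.0, -1.0]]
wrist_force: [-1.0, 0.1, -0.1]
gripper_width: 0.0004
finger_force: 0.0
```

```bash
sed -i 's/V=np.array(\[.4565,-.158\])/V=np.array([.4554,-.158])/' h.py; python3 - <<'E'
from h import *
st(); snap('wrist','w3'); st()
for c in ('wrist','top'):
    if c=='top': snap('top','t3')
    for l in ['stop_face','cover','lever_pivot','lever_knob']:
        print(c,l,[(np.round(d['xyz'],4),round(d['p'],2)) for d in env.tip_of(c,l)[:2]])
st()
a=cv2.imread('pics/w3.png');b=cv2.imread('pics/t3.png')[170:245,225:325]
cv2.imwrite('pics/c3.png',np.hstack([cv2.resize(a,(480,360)),cv2.resize(b,(320,240),interpolation=cv2.INTER_CUBIC)[:,:].copy() if 0 else cv2.copyMakeBorder(cv2.resize(b,(320,240),interpolation=cv2.INTER_CUBIC),0,120,0,0,0)]))
E
```

```text
5.95 vice mm [  12.2 -115.6] z 98.4 yaw-y in vice 72.6 F vice [-1.  -0.2] -0.1 q6 -1.75
6.0 vice mm [  11.2 -114.9] z 98.2 yaw-y in vice 72.2 F vice [-0.4 -0.4] 0.4 q6 -1.75
wrist stop_face [(array([ 0.4926, -0.1651,  0.027 ]), 0.86)]
wrist cover [(array([ 0.4554, -0.1586,  0.0298]), 0.92), (array([ 0.4463, -0.0701, -0.0005]), 0.68)]
wrist lever_pivot [(array([ 0.4486, -0.2254,  0.0485]), 0.71)]
wrist lever_knob [(array([ 0.4025, -0.2874,  0.046 ]), 0.92), (array([ 0.4507, -0.1587,  0.0317]), 0.4)]
top stop_face [(array([ 0.4893, -0.1682,  0.0282]), 0.75), (array([ 0.4082, -0.5067,  0.0015]), 0.49)]
top cover [(array([ 4.789e-01, -7.730e-02,  4.000e-04]), 0.47)]
top lever_pivot [(array([ 0.4471, -0.2274,  0.0527]), 0.94)]
top lever_knob [(array([ 0.4325, -0.6083,  0.003 ]), 0.69), (array([ 0.487 , -0.1692,  0.0279]), 0.3)]
6.45 vice mm [  11.2 -114.5] z 98.8 yaw-y in vice 73.1 F vice [-0.3  0.8] -0.3 q6 -1.76
```

View pics/c3.png

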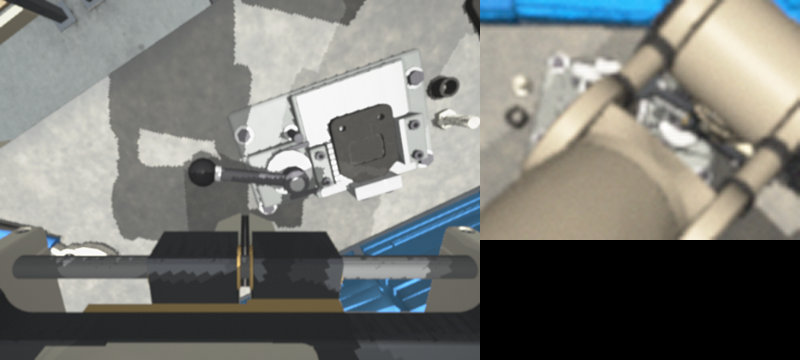

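```bash
python3 - <<'E'
from h import *
R=np.array([[np.cos(YAW),-np.sin(YAW)],[np.sin(YAW),np.cos(YAW)]])
a=cv2.imread('pics/w3.png')[80:245,270:510]; a=cv2.resize(a,None,fx=3.3,fy=3.3,interpolation=cv2.INTER_CUBIC)
cv2.imwrite('pics/c4.png',a)
E
```

```text
(no output)
```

View pics/c4.png

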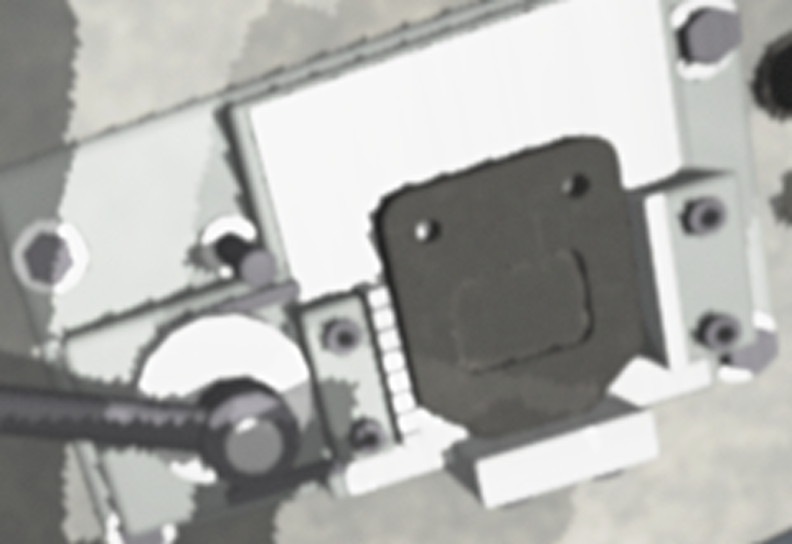

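{"name": "apply_moves", "arguments": {"rows": [{"slide": [0,0,20],"angular": [0,0,5],"grip": 0},{"slide": [0,0,20],"angular": [0,0,0],"grip": 0},{"slide": [0,0,14],"angular": [0,0,0],"grip": 0},{"slide": [0,0,0],"angular": [0,0,0],"grip": 0}]}}

```text
t: 6.85
eef_pos: [0.441, -0.2715, 0.0431]
tcp_rot: [[-0.826, 0.563, -0.003], [0.563, 0.826, 0.002], [0.004, 0.0, -1.0]]
wrist_force: [0.3, 0.6, 0.8]
gripper_width: 0.0001
finger_force: 0.0
```

```bash
cat >> h.py <<'E'
def plan(n,step,r=41,off=14.5,th=None):
    "tool-frame rows: turn about the pivot, starting from the measured pose"
    s=env.observe();p=np.array(s['eef_pos']);Rv=np.array([[np.cos(YAW),-np.sin(YAW)],[np.sin(YAW),np.cos(YAW)]])
    v=(p[:2]-V)@Rv*1e3; y=np.array(s['tcp_rot'])[:,1]; a=np.arctan2(y[1],y[0])-YAW
    for k in range(n):
        th=(np.pi/2-a) if th is None else th
        t2=th+np.radians(step); d=np.array([-np.sin(t2),-np.cos(t2)]);t=np.array([-np.cos(t2),np.sin(t2)])
        tgt=np.array([5,-68])+r*d-off*t; dv=tgt-v
        ax=np.array([np.cos(a+np.pi/2),np.sin(a+np.pi/2)]);ay=np.array([np.cos(a),np.sin(a)])
        print('th',round(t2,3),'slide',np.round([dv@ax,dv@ay],1),'turn',round(np.degrees(a-(np.pi/2-t2)),2)); v=tgt;a=np.pi/2-t2;th=t2
E
python3 - <<'E'
from h import *
st(); plan(9,8)
E
```

```text
6.85 vice mm [  10.1 -113.9] z 43.1 yaw-y in vice 68.0 F vice [0.1 0.6] 0.8 q6 -1.67
th 0.523 slide [13.2 -1.9] turn 8.0
th 0.663 slide [ 5.8 -1.6] turn 8.0
th 0.802 slide [ 5.8 -1.6] turn 8.0
th 0.942 slide [ 5.8 -1.6] turn 8.0
th 1.082 slide [ 5.8 -1.6] turn 8.0
th 1.221 slide [ 5.8 -1.6] turn 8.0
th 1.361 slide [ 5.8 -1.6] turn 8.0
th 1.501 slide [ 5.8 -1.6] turn 8.0
th 1.64 slide [ 5.8 -1.6] turn 8.0
```

{"name": "apply_moves", "arguments": {"rows": [{"slide": [4,0,0],"angular": [0,0,0],"grip": 0},{"slide": [4,0,0],"angular": [0,0,0],"grip": 0},{"slide": [2.9,-0.9,0],"angular": [0,0,4],"grip": 0},{"slide": [2.9,-0.9,0],"angular": [0,0,4],"grip": 0}]}}

```text
t: 7.25
eef_pos: [0.4309, -0.267, 0.046]
tcp_rot: [[-0.738, 0.675, 0.004], [0.675, 0.738, -0.003], [-0.005, 0.0, -1.0]]
wrist_force: [4.3, -1.2, -2.0]
gripper_width: 0.0002
finger_force: 2.1
```

{"name": "apply_moves", "arguments": {"rows": [{"slide": [2.9,-0.9,0],"angular": [0,0,4],"grip": 0},{"slide": [2.9,-0.9,0],"angular": [0,0,4],"grip": 0},{"slide": [2.9,-0.9,0],"angular": [0,0,4],"grip": 0},{"slide": [2.9,-0.9,0],"angular": [0,0,4],"grip": 0}]}}

```text
t: 7.65
eef_pos: [0.4207, -0.2609, 0.0462]
tcp_rot: [[-0.523, 0.852, 0.004], [0.852, 0.523, -0.003], [-0.005, 0.002, -1.0]]
wrist_force: [2.7, -2.8, -3.3]
gripper_width: -0.0
finger_force: 2.0
```

```bash
python3 - <<'E'
from h import *
st(); plan(2,4); print(env.observe()['torque'])
E
```

```text
7.65 vice mm [ -11.9 -107.9] z 46.2 yaw-y in vice 43.8 F vice [ 3.2 -2.2] -3.3 q6 -1.26
th 0.876 slide [ 5.5 -2.1] turn 4.0
th 0.946 slide [ 2.9 -0.9] turn 4.0
[-0.48675607 -0.59792441 -0.06608264]
```

{"name": "apply_moves", "arguments": {"rows": [{"slide": [2.9,-0.9,1],"angular": [0,0,4],"grip": 0},{"slide": [2.9,-0.9,0],"angular": [0,0,4],"grip": 0},{"slide": [2.9,-0.9,0],"angular": [0,0,4],"grip": 0},{"slide": [2.9,-0.9,0],"angular": [0,0,4],"grip": 0},{"slide": [2.9,-0.9,0],"angular": [0,0,4],"grip": 0}]}}

```text
t: 8.15
eef_pos: [0.4111, -0.2499, 0.0455]
tcp_rot: [[-0.2, 0.98, 0.005], [0.98, 0.2, -0.004], [-0.005, 0.004, -1.0]]
wrist_force: [3.6, -3.4, 0.5]
gripper_width: 0.0003
finger_force: 2.2
```

```bash
python3 - <<'E'
from h import *
st(); plan(2,4)
E
```

```text
8.15 vice mm [-23.7 -99.2] z 45.5 yaw-y in vice 23.8 F vice [ 4.3 -2.5] 0.5 q6 -0.91
th 1.225 slide [ 5.4 -3.1] turn 4.0
th 1.295 slide [ 2.9 -0.9] turn 4.0
```

{"name": "apply_moves", "arguments": {"rows": [{"slide": [3.5,-1.5,0],"angular": [0,0,4],"grip": 0},{"slide": [3.5,-1.5,0],"angular": [0,0,4],"grip": 0},{"slide": [3.5,-0.9,0],"angular": [0,0,4],"grip": 0},{"slide": [2.9,-0.9,0],"angular": [0,0,4],"grip": 0}]}}

```text
t: 8.55
eef_pos: [0.4052, -0.2375, 0.0455]
tcp_rot: [[0.078, 0.997, 0.006], [0.997, -0.078, -0.005], [-0.005, 0.006, -1.0]]
wrist_force: [2.8, -6.1, -0.2]
gripper_width: 0.0003
finger_force: 2.6
```

```bash
python3 - <<'E'
from h import *
st(); plan(2,4)
E
```

```text
8.55 vice mm [-32.1 -88.4] z 45.5 yaw-y in vice 7.8 F vice [ 4.1 -5.3] -0.2 q6 -0.61
th 1.504 slide [ 3.6 -2.4] turn 4.0
th 1.574 slide [ 2.9 -0.9] turn 4.0
```

{"name": "apply_moves", "arguments": {"rows": [{"slide": [3,-1,0],"angular": [0,0,4],"grip": 0},{"slide": [3,-1,0],"angular": [0,0,4],"grip": 0},{"slide": [1,0,0],"angular": [0,0,1],"grip": 0}]}}

```text
t: 8.85
eef_pos: [0.4039, -0.2341, 0.0457]
tcp_rot: [[0.23, 0.973, 0.006], [0.973, -0.23, -0.012], [-0.01, 0.008, -1.0]]
wrist_force: [-6.8, -27.4, -4.7]
gripper_width: 0.0004
finger_force: 13.9
```

```bash
python3 - <<'E'
from h import *
st(); plan(1,2)
E
```

```text
8.85 vice mm [-34.1 -85.4] z 45.7 yaw-y in vice -1.0 F vice [ -0.9 -28.2] -4.7 q6 -0.45
th 1.623 slide [ 5.  -2.7] turn 2.0
```

```bash
python3 - <<'E'
from h import *
a=snap('scene','s5')
for l in ['lever_pivot','lever_knob']:
  print(l,[(np.round(d['xyz'],4),round(d['p'],2)) for d in env.tip_of('scene',l)[:2]])
c=proj('scene',[.43,-.2,.04])[0].astype(int);print(c)
b=snap('wrist','w5'); x,y=c
A=cv2.resize(a[y-45:y+45,x-60:x+60],(480,360),interpolation=cv2.INTER_CUBIC)
cv2.imwrite('pics/c5.png',cv2.cvtColor(np.hstack([A,cv2.resize(b,(320,240)) if 0 else cv2.copyMakeBorder(cv2.resize(b,(320,240)),0,120,0,0,0)]),cv2.COLOR_RGB2BGR)); st()
E
```

```text
lever_pivot [(array([ 0.4449, -0.2284,  0.0472]), 0.7)]
lever_knob [(array([ 0.3749, -0.2133,  0.0455]), 0.45)]
[268 218]
9.05 vice mm [-34.1 -85.5] z 45.7 yaw-y in vice -0.9 F vice [  1.1 -23.2] -3.8 q6 -0.45
```

View pics/c5.png

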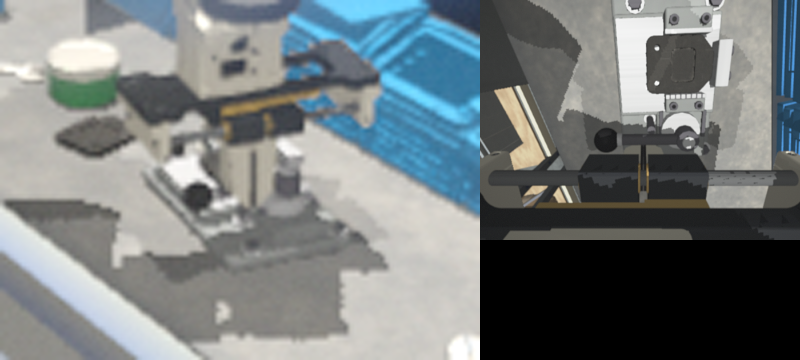

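```bash
python3 - <<'E'
from h import *
im=cv2.imread('pics/w5.png'); print(im.shape)
cv2.imwrite('pics/c6.png',cv2.resize(im[0:270,190:450],None,fx=2.2,fy=2.2,interpolation=cv2.INTER_CUBIC))
i=env.camera_info('wrist')
for l in ['lever_pivot','lever_knob','stop_face','cover','jaw']:
  print(l,[(np.round(d['xyz'],4),round(d['p'],2)) for d in env.tip_of('wrist',l)[:1]])
E
```

```text
(420, 560, 3)
lever_pivot [(array([ 0.4472, -0.2265,  0.0508]), 0.57)]
lever_knob [(array([ 0.3749, -0.2102,  0.0504]), 0.57)]
stop_face [(array([ 0.4923, -0.1664,  0.0271]), 0.71)]
cover [(array([ 0.4541, -0.1572,  0.0276]), 0.77)]
jaw [(array([ 0.4588, -0.1888,  0.0284]), 0.58)]
```

View pics/c6.png

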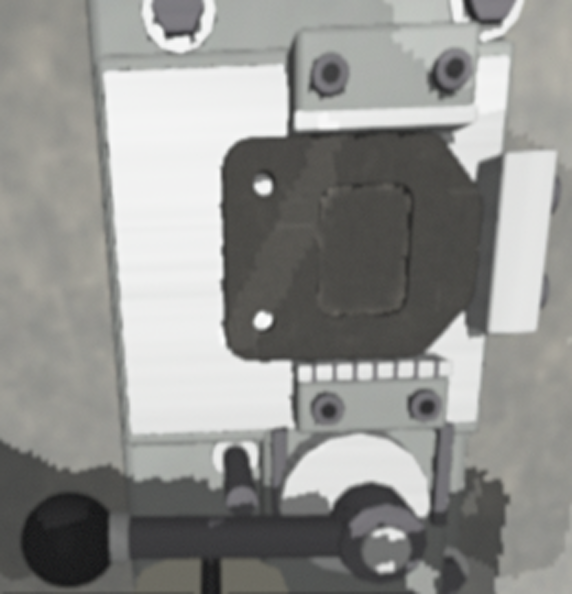

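{"name": "apply_moves", "arguments": {"rows": [{"slide": [1,0,0],"angular": [0,0,0],"grip": 0},{"slide": [0,0,0],"angular": [0,0,0],"grip": 0}]}}

```text
t: 9.5
eef_pos: [0.404, -0.2341, 0.0457]
tcp_rot: [[0.228, 0.974, 0.006], [0.974, -0.228, -0.013], [-0.011, 0.008, -1.0]]
wrist_force: [-6.9, -27.7, -5.0]
gripper_width: 0.0003
finger_force: 14.2
```

```bash
python3 - <<'E'
from h import *
st()
E
```

```text
9.5 vice mm [-34.  -85.4] z 45.7 yaw-y in vice -0.9 F vice [ -0.8 -28.6] -5.0 q6 -0.45
```

{"name": "apply_moves", "arguments": {"rows": [{"slide": [-4,0,0],"angular": [0,0,0],"grip": 0},{"slide": [-8,0,0],"angular": [0,0,0],"grip": 0},{"slide": [-15,0,0],"angular": [0,0,0],"grip": 0},{"slide": [0,0,-35],"angular": [0,0,0],"grip": 0},{"slide": [0,0,-35],"angular": [0,0,0],"grip": 0}]}}

```text
t: 10.0
eef_pos: [0.3951, -0.2538, 0.114]
tcp_rot: [[0.231, 0.973, -0.002], [0.973, -0.231, 0.002], [0.002, -0.003, -1.0]]
wrist_force: [0.6, -1.4, 0.0]
gripper_width: 0.0005
finger_force: 0.0
```

{"name": "apply_moves", "arguments": {"rows": [{"slide": [0,0,0],"angular": [0,0,0],"grip": 0},{"slide": [0,0,0],"angular": [0,0,0],"grip": 0}]}}

```text
t: 10.2
eef_pos: [0.3961, -0.2541, 0.1142]
tcp_rot: [[0.23, 0.973, 0.001], [0.973, -0.23, -0.001], [-0.001, 0.001, -1.0]]
wrist_force: [-0.4, -0.2, 0.3]
gripper_width: 0.0007
finger_force: 0.0
```

```bash
python3 - <<'E'
from h import *
st(); im=cv2.cvtColor(snap('wrist','w7'),cv2.COLOR_RGB2BGR)
cv2.imwrite('pics/c7.png',cv2.resize(im[0:300,150:470],None,fx=2,fy=2,interpolation=cv2.INTER_CUBIC))
E
```

```text
10.2 vice mm [ -37.5 -106.5] z 114.2 yaw-y in vice -1.0 F vice [-0.4 -0.3] 0.3 q6 -0.5
```

View pics/c7.png

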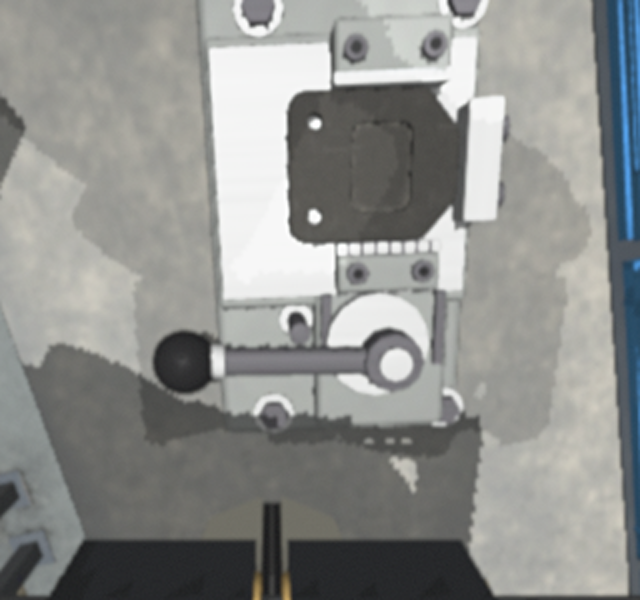

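The plate's far edge (465, 165) is against the stop, both jaws grip it, the lever arm (290, 360) is at the pin (300, 330), and the robot is clear.

```bash
python3 -c "
from station import env
print(env.hand_in())"
```

```text
the job is handed in; nothing more can be done
None
```

The cover plate is clamped with its far edge against the work stop and the lever hard against its stop pin, the other things were not touched, and the job was handed in at about 10 s; note that the plate lay the other way round from the description, chamfered end to the stop, and I left it that way.

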